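# Open the snap-tab marker case

### The job

Open the marker case with the fingertips: press the red snap tab fully down, then push the blue cover from its rear end along the guides, off its seat, until it drops and lies flat on the parking ledge of the case with the pens uncovered. Nothing needs gripping: do not lift or carry anything, do not force the cover past the tab before it is pressed in, and leave the other things on the table where they are.

Things in the scene. Friction and masses are not known exactly. Their poses are not given: they have to be found in the camera images.
- case: White and grey marker case fixed to the table, 330 x 124 mm, pointing to the robot's right, turned up to 25 degrees either way. Origin under its middle at table height; x = the way the cover slides off, y across, z up. Rear wall at x -145 to -138 mm, 46 mm high. Guides with faces at y = +-50 mm, tops 48 mm high, on both sides of seat and ledge. End stop at x +165 mm, 54 mm high.
- seat (a point): Middle of the cover's seat: two side ledges 40 mm above the table with a well of pens between them, from the rear wall to x = +15 mm in the case's frame. This point is at x = -77 mm, where the closed cover's origin is at the start (give or take 3 mm).
- park (a point): Middle of the parking ledge, a plain grey shelf 36 mm above the table (4 mm below the seat), from x = +15 mm to the end stop at +165 mm in the case's frame. This point is at x = +90 mm; a cover with its origin here lies flat, quite off its seat, with 15 mm to spare either way.
- cover: Blue plastic cover, loose, a solid block 120 mm long (x), 96 mm wide (y), 24 mm high, 0.13 to 0.25 kg. Origin at the centre of its underside; x along the case's x. At the start it lies on the seat, underside 40 and top 64 mm above the table, front face just behind the catch bar. It slides with a few newtons and drops 4 mm flat onto the parking ledge when its origin passes x = +75 mm of the case.
- cover_rear (a point): Centre of the cover's rear end face, 96 mm wide and 24 mm high, 60 mm behind the cover's origin and 12 mm above its underside: where the cover is pushed. Its x axis is the way to push. From here to the parked place is a push of about 167 mm.
- snap_tab (a joint): Travel of the red snap tab in m. 0 to 0.002 = out (start): its catch bar stands up to 9 mm above the seat in front of the cover and blocks it. 0.012 = fully in, on its stop; from 0.010 it counts as in. It takes about 6 N straight down on the pad and stays where it is left, without springing back.
- tab_pad (a point): Centre of the top of the snap tab's ribbed red finger pad, 36 mm (along the case's x) by 32 mm, outside the guide on the case's -y side (nearest the robot), at x = -5, y = -76 mm of the case. Its top is 60 mm above the table when out, 48 mm when fully in (level with the guides' tops).
- tape_roll: Bystander, to be left alone: roll of cream masking tape lying flat, diameter 90 mm, 25 mm high. Origin at the centre of its underside.
- egg_cup: Bystander, to be left alone: white egg with a purple band standing in a wooden egg cup, diameter 46 mm, 76 mm high. Origin at the centre of its underside.
- glue_bottle: Bystander, to be left alone: white glue bottle with orange cap, diameter 42 mm, 120 mm high. Origin at the centre of its underside.
- loose_pen: Bystander, to be left alone: loose white felt pen with purple cap lying on the table, 130 mm long, 13 mm thick. Origin at the centre of its underside.
- paint_jar: Bystander, to be left alone: yellow paint jar, diameter 66 mm, 75 mm high. Origin at the centre of its underside.
- saucepan: Bystander, to be left alone: open steel pot, diameter 160 mm, 85 mm high. Origin at the centre of its underside.
- wood_block: Bystander, to be left alone: wooden block 120 x 40 x 22 mm lying flat. Origin at the centre of its underside.
Not all that is in view belongs to the job. There is more than one size of the cover; the one meant has the size given above.

How it is judged:
By the outcome, as a careful person would: the job done as asked, in the order asked, and still so for the second after the job is handed in, with the robot touching nothing.
It also fails if it takes over 45 s, if anything falls off the work surface, if the arm or the gripper's body presses on something with over 40 N, if the wrist force passes 120 N, or if a joint passes its speed limit or range.

### The arm

A 6-joint arm with a two-finger parallel gripper is mounted at the origin on the work surface. World frame = base frame: x ahead of the robot, y to its left, z up, the work surface at z = 0. Lengths are in m, angles in rad, forces in N, time in s.
With the tool pointing down it reaches from about 0.35 to 0.975 m from the base axis. Payload 7.1 kg.
Tool frame: the origin (TCP) lies midway between the tips of the shut fingers; the grasp point (between the pads) lies 19 mm behind it; x points along the fingers, y is the direction in which the jaws open and shut, and the axes are right-handed (so a half turn about x gives the same grasp; the last joint's range is limited). The gripper opens to 88 mm and grips with 3 to 60 N. Pads are 20 mm wide; open, the fingers measure 115 mm over their backs; the gripper's body (75 mm by 178 mm) begins 61 mm behind the grasp point.
Start: joints at [1.189, 0.423, 1.63, -0, 1.089, -0.019], TCP at [0.222, 0.584, 0.223] pointing down, gripper open.
Joint ranges: [-3, 3], [-0.9, 2.11], [0.09, 2.58], [-1.31, 4.45], [0.11, 2.69], [-2.54, 2.54]. Speed limits (rad/s): [2.39, 2.39, 3.01, 3.14, 3.14, 3.14].

### API

Orientations are given as a unit quaternion [w, x, y, z].
In Python, from rig import manip gives the robot as it stands.
- The arm moves only by the shell command python3 -m crank 'ROWS' [FORCE]. ROWS is JSON, a list of rows, each an object with "linear": the shift along the tool's x, y, z in units of 25 mm (1.0 is 25 mm), a list of three; "turn": the turn about the tool's x in rad; "claw": the closure, from 0 (fully open) to 1 (shut). In form: [{"linear": [x, y, z], "turn": turn, "claw": claw}, ...]. A call has 1 to 8 rows; each row is the pose to reach, as a shift and turn from the pose commanded when the call began, along the tool's axes at that moment; what a row does not reach only later rows make up. A row lasts 1/8 s, in which the tool goes at most 62.5 mm and 10.7 degrees, less where a joint would pass 70% of its speed; a pose out of reach is approached as far as the arm can. A call with a gripper value outside its range is refused whole. The fingers move at their own pace and stop on an object; FORCE is the grip in N (left out, the last holds). Time passes only in rows, so rows that repeat a pose let the fingers close. It gives the time, the measured TCP pose, the force and the opening at its end, in the units of the state.
- manip.sense(): the state, without advancing time (a new reading comes with each control period).
- manip.capture(name): name is "side" or "top"; returns the picture (384x512x3 uint8, red, green, blue); there is no depth.
- manip.calibration(name): a dict with "intrinsics" (3x3 intrinsics, pixels), "origin" and "attitude" of the camera in the world. Camera axes: x right, y up, looking along -z (the intrinsics and any distortion apply to the point x, -y, -z); pixel columns grow to the right and rows downward; lengths in m; the calibration is good to about 2 mm. A picture is of the moment at which its call begins. calibration takes no time and is no camera call.
- manip.sign_off(): hands the job in, once; it reports no verdict.
Trained networks look in the newest picture that a camera, given by its name, has taken for a name from the list of things; names that differ only in an ending like _2 or _b are one class to them, and where a whole thing is asked for, a point or a joint stands for the part that bears it (a point fixed in the world has none). Each returns a list of dicts, best first, with "score" (0 to 1); they miss things now and then, are a little off and sometimes report something else, mostly with a low value. They report only what shows in the picture. A call takes as long as a camera call. They do not tell look-alikes from the thing itself.
- manip.recognise(camera, thing): "point" ([row, column] in pixels, amid what is visible of it).
- manip.masks_of(camera, thing): "mask" (384x512 bool, what is visible of it) and "point" ([row, column] in pixels, amid what is visible of it).
The state is a dict: "clock": time; "joint_positions": joint angles; "qvel": joint speeds; "tau": joint torques, N m; "eef_pos": TCP position; "tool_rot": TCP orientation; "wrist_force": force on the tool from outside, world axes, zero at the start; "moment": the same for the moment, N m; "gripper_width": opening from 0.0 (shut) to 1.0 (fully open).
Only numpy, scipy, OpenCV 4.12 (cv2) and the standard library are available. Lean on these libraries where they do the work, as an engineer would, in place of code of your own. Each camera call takes 0.05 s, during which the arm holds its last target.

## Working session

There is one attempt and no reset: what is moved stays moved. The work goes in short steps, Python scripts to look and compute and a shell command to move; the robot and the scene stay as the last step left them, time stands still between calls to the robot, and variables do not carry over. Pictures are saved under pics/ and viewed, and the job is handed in when it is done.

```bash
ls; mkdir -p pics
python3 - <<'E'
from rig import manip
import cv2
s=manip.sense(); print(s)
for n in("top","side"):
    im=manip.capture(n); cv2.imwrite(f"pics/{n}0.png",im[:,:,::-1]); print(n,manip.calibration(n))
    for t in("cover","snap_tab","case"):
        for r in manip.masks_of(n,t): print(t,r['score'],r['point'],r['mask'].sum())
E
```

```text
pics
{'clock': 0.0, 'joint_positions': array([ 1.18900285e+00,  4.23814201e-01,  1.63067125e+00,  1.35850299e-06,
        1.08861354e+00, -1.89795859e-02]), 'qvel': array([-0.00163996,  0.00166253, -0.00123751, -0.00022842, -0.00027017,
       -0.00132636]), 'tau': array([-1.47120016e-03, -5.44619715e+01, -2.73673242e+01,  6.43420452e-02,
        2.27762904e-02, -9.41701978e-05]), 'eef_pos': array([0.22157517, 0.5838169 , 0.2219257 ]), 'tool_rot': array([ 0.69539709,  0.12705004,  0.69560994, -0.1280937 ]), 'wrist_force': array([ 0.34958245,  0.01912744, -0.33427981]), 'moment': array([-0.02092736,  0.02967766, -0.04542425]), 'gripper_width': 1.000249946794659}
top {'intrinsics': array([[370.67525138,   0.        , 253.7004562 ],
       [  0.        , 370.67525138, 195.97995532],
       [  0.        ,   0.        ,   1.        ]]), 'origin': array([ 0.3927078 , -0.07210985,  1.18146031]), 'attitude': array([ 0.71509026,  0.02697917, -0.04146543, -0.69727948])}
cover 0.77 [287.1, 116.6] 2355
cover 0.69 [216.2, 119.1] 653
cover 0.57 [182.2, 172.9] 1289
cover 0.38 [151.4, 241.7] 225
snap_tab 0.6 [201.0, 195.7] 252
snap_tab 0.53 [180.9, 172.1] 1233
case 0.88 [192.6, 220.6] 2876
side {'intrinsics': array([[406.19182266,   0.        , 261.07496853],
       [  0.        , 406.19182266, 199.03136376],
       [  0.        ,   0.        ,   1.        ]]), 'origin': array([ 0.18124017, -0.918559  ,  0.95813867]), 'attitude': array([ 0.90790814,  0.38038106, -0.06235262, -0.1646973 ])}
cover 0.89 [146.2, 214.3] 307
cover 0.75 [158.3, 259.1] 687
cover 0.74 [157.7, 158.5] 1221
snap_tab 0.71 [177.0, 249.5] 184
case 0.75 [194.3, 262.1] 2147
```

View pics/top0.png

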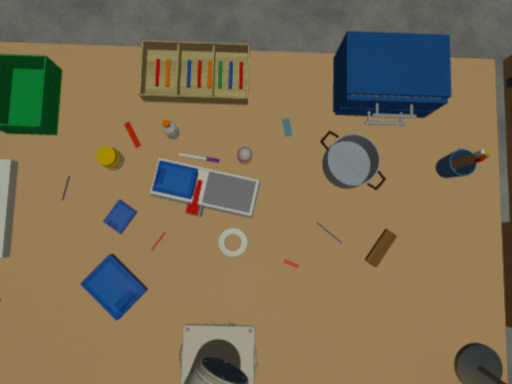

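View pics/side0.png

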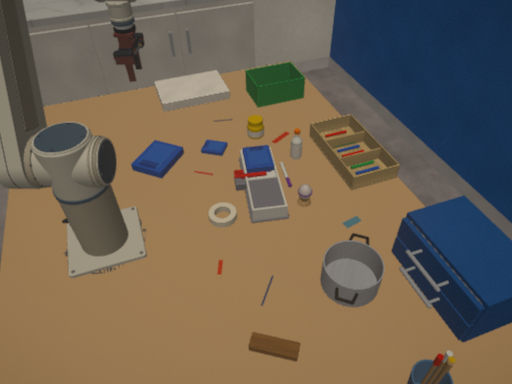

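```bash
cat > h.py <<'E'
import numpy as np
from rig import manip
from scipy.spatial.transform import Rotation as R
import cv2
def cam(n):
    c=manip.calibration(n); q=c['attitude']; return c['intrinsics'],np.array(c['origin']),R.from_quat([q[1],q[2],q[3],q[0]]).as_matrix()
def proj(n,P):
    K,o,A=cam(n); p=(np.atleast_2d(P)-o)@A; p=p*[1,-1,-1]; q=p@K.T; return q[:,:2]/q[:,2:]   # col,row
def back(n,uv,z):
    K,o,A=cam(n); uv=np.atleast_2d(uv); d=np.c_[uv,np.ones(len(uv))]@np.linalg.inv(K).T*[1,-1,-1]@A.T
    return o+d*((z-o[2])/d[:,2])[:,None]
def Rt(q): return R.from_quat([q[1],q[2],q[3],q[0]]).as_matrix()
E
python3 - <<'E'
from h import *
for n in("top","side"):
    print(n,proj(n,[[0,0,0],manip.sense()['eef_pos'],[.5,0,0]]))
print(Rt(manip.sense()['tool_rot']).round(3))
im=cv2.imread("pics/top0.png"); cv2.imwrite("pics/topz.png",cv2.resize(im[140:230,135:275],None,fx=5.5,fy=5.5,interpolation=cv2.INTER_CUBIC))
im=cv2.imread("pics/side0.png"); cv2.imwrite("pics/sidez.png",cv2.resize(im[130:230,200:320],None,fx=5.5,fy=5.5,interpolation=cv2.INTER_CUBIC))
E
```

```text
top [[218.7366575  359.99848445]
 [-19.16330961 294.31526882]
 [223.94726194 197.62726815]]
side [[105.64280104 239.5133432 ]
 [135.58844287  73.65962817]
 [258.77801333 198.53883266]]
[[-0.     0.355  0.935]
 [-0.     0.935 -0.355]
 [-1.    -0.     0.   ]]
```

View pics/topz.png

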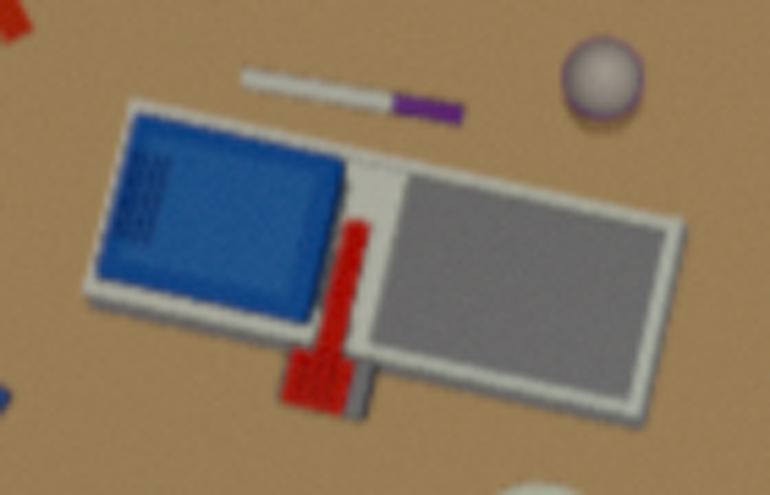

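View pics/sidez.png

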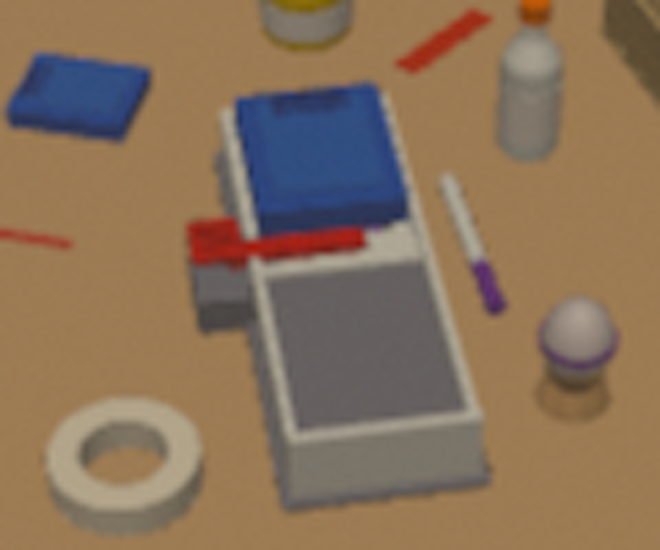

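```bash
cat > fit.py <<'E'
from h import *
from scipy.optimize import least_squares
def z2p(l,ox,oy): return np.array(l)/5.5+[ox,oy]
top=z2p([(133,113),(345,157),(308,323),(97,277),(292,348),(355,358),(345,413),(282,402),(406,176),(371,343)],135,140)
cv=lambda s:[[-.137+s,.048,.064],[-.017+s,.048,.064],[-.017+s,-.048,.064],[-.137+s,-.048,.064]]
pad=[[-.023,-.060,.060],[.013,-.060,.060],[.013,-.092,.060],[-.023,-.092,.060]]
tl=[[.015,.05,.04],[.015,-.05,.04]]
side=z2p([(235,100),(378,86),(407,185),(252,197),(188,225),(238,220),(242,262),(190,265)],200,130)
padS=[[-.023,-.092,.060],[-.023,-.060,.060],[.013,-.060,.060],[.013,-.092,.060]]
cvS=lambda s:[[-.137+s,-.048,.064],[-.137+s,.048,.064],[-.017+s,.048,.064],[-.017+s,-.048,.064]]
def W(p,P):
    x,y,a=p[:3]; P=np.array(P); c,s=np.cos(a),np.sin(a)
    return np.c_[x+c*P[:,0]-s*P[:,1],y+s*P[:,0]+c*P[:,1],P[:,2]]
def res(p,k=3):
    r=[]
    if k&1: r.append(proj("top",W(p,cv(p[3])+pad+tl))-top)
    if k&2: r.append(proj("side",W(p,cvS(p[3])+padS))-side)
    return np.vstack(r).ravel()
if __name__=="__main__":
  for k in(1,2,3):
    f=least_squares(res,[.5,.05,-1.7,0],loss='soft_l1',args=(k,)); print(k,f.x.round(4),np.degrees(f.x[2])); 
  print(res(f.x).reshape(-1,2).round(1))
  p=f.x
  print("pad",W(p,[[-.005,-.076,.06]]),"rear",W(p,[[-.137+p[3],0,.052],[-.165,0,.06],[.03,0,.05]]))
  for t in ("tape_roll","egg_cup","glue_bottle","loose_pen","paint_jar"):
    for r in manip.recognise("top",t)[:1]: print(t,r['score'],back("top",[r['point'][::-1]],.03)[0].round(3))
E
python3 fit.py
```

```text
1 [ 5.3120e-01  7.0000e-02 -1.7513e+00  3.0000e-04] -100.34087374342633
2 [ 0.5307  0.0547 -1.788  -0.015 ] -102.4472509358691
3 [ 5.3220e-01  6.8100e-02 -1.7559e+00 -1.2000e-03] -100.60701660368107
[[ 0.4 -0.8]
 [ 0.5 -0.6]
 [ 0.1 -0. ]
 [-0.4  0. ]
 [ 0.8 -0.9]
 [ 1.  -0.2]
 [ 0.4  0.1]
 [ 0.2 -0.4]
 [ 1.  -1.1]
 [ 0.2 -0.1]
 [-1.7 -1.7]
 [-1.5 -2.1]
 [-0.6  0.8]
 [-0.1  1.9]
 [-1.4 -1.7]
 [-1.2 -1.9]
 [-0.5 -2.6]
 [-0.5 -2. ]]
pad [[0.45838792 0.08697039 0.06      ]] rear [[0.55760302 0.20388019 0.052     ]
 [0.56254077 0.23024699 0.06      ]
 [0.52664679 0.03857899 0.05      ]]
tape_roll 0.81 [ 0.339 -0.025  0.03 ]
egg_cup 0.5 [ 0.634 -0.048  0.03 ]
glue_bottle 0.6 [ 0.629 -0.4    0.03 ]
loose_pen 0.56 [0.634 0.081 0.03 ]
paint_jar 0.92 [0.615 0.362 0.03 ]
```

```bash
cat > go.py <<'E'
from h import *; from fit import W
import sys
P=[.5313,.0697,-1.7525]
def shift(cx,cy,z):
    s=manip.sense(); w=W(P,[[cx,cy,z]])[0]; A=Rt(s['tool_rot'])
    yaw=np.degrees(np.arctan2(A[1,1],A[0,1]))
    c=np.degrees(P[2])
    print("clock",s['clock'],"tcp",s['eef_pos'].round(4),"target",w.round(4),"units",((w-s['eef_pos'])@A/.025).round(3),"turn to y||-x",np.radians(-((c+180-yaw+180)%360-180)).round(3),"y||y",np.radians(-((c+90-yaw+180)%360-180)).round(3),"F",s['wrist_force'].round(2))
    d=s['eef_pos']-[P[0],P[1],0]; ca,sa=np.cos(P[2]),np.sin(P[2]); print("case xyz mm",[round(1e3*v,1) for v in(ca*d[0]+sa*d[1],-sa*d[0]+ca*d[1],d[2])])
shift(*map(float,sys.argv[1:4]))
E
python3 go.py -.005 -.077 .11
```

```text
clock 0.65 tcp [0.2218 0.5843 0.2227] target [0.4565 0.0885 0.11  ] units [  4.508 -15.209  15.815] turn to y||-x -0.181 y||y 1.39 F [ 0.26  0.35 -0.44]
case xyz mm [np.float64(-450.2), np.float64(-397.4), np.float64(222.7)]
```

```bash
python3 -m crank '[{"linear":[1.0,-15.2,15.8],"turn":-0.18,"claw":1},{"linear":[1.0,-15.2,15.8],"turn":-0.18,"claw":1},{"linear":[1.0,-15.2,15.8],"turn":-0.18,"claw":1},{"linear":[1.0,-15.2,15.8],"turn":-0.18,"claw":1},{"linear":[1.0,-15.2,15.8],"turn":-0.18,"claw":1},{"linear":[1.0,-15.2,15.8],"turn":-0.18,"claw":1},{"linear":[1.0,-15.2,15.8],"turn":-0.18,"claw":1},{"linear":[1.0,-15.2,15.8],"turn":-0.18,"claw":1}]' 20; python3 go.py -.005 -.077 .11
```

```text
clock: 1.65
eef_pos: [0.4363, 0.131, 0.2002]
tool_rot: [0.705, 0.065, 0.704, -0.064]
wrist_force: [1.0, 0.4, 0.6]
gripper_width: 0.134
clock 1.65 tcp [0.4363 0.131  0.2002] target [0.4565 0.0885 0.11  ] units [ 3.61  -1.526  1.098] turn to y||-x -0.001 y||y 1.57 F [0.98 0.42 0.57]
case xyz mm [np.float64(-43.1), np.float64(-104.5), np.float64(200.2)]
```

```bash
python3 -m crank '[{"linear":[2.4,-1.5,1.1],"turn":0,"claw":1},{"linear":[3.6,-1.5,1.1],"turn":0,"claw":1},{"linear":[3.6,-1.5,1.1],"turn":0,"claw":1},{"linear":[3.6,-1.5,1.1],"turn":0,"claw":1}]'; python3 go.py -.005 -.077 .07
python3 - <<'E'
from h import *
for n,(r,c) in(("top",(140,135)),("side",(130,200))):
    im=manip.capture(n)[:,:,::-1]; cv2.imwrite(f"pics/{n}1.png",cv2.resize(im[r:r+100,c:c+140],None,fx=5.5,fy=5.5,interpolation=cv2.INTER_CUBIC))
E
```

```text
clock: 2.15
eef_pos: [0.4561, 0.0914, 0.1109]
tool_rot: [0.704, 0.065, 0.704, -0.064]
wrist_force: [-0.3, 0.9, 0.1]
gripper_width: 0.003
clock 2.15 tcp [0.4561 0.0914 0.1109] target [0.4565 0.0885 0.07  ] units [ 1.637 -0.112  0.033] turn to y||-x -0.001 y||y 1.57 F [-0.25  0.95  0.09]
case xyz mm [np.float64(-7.8), np.float64(-77.9), np.float64(110.9)]
```

View pics/side1.png

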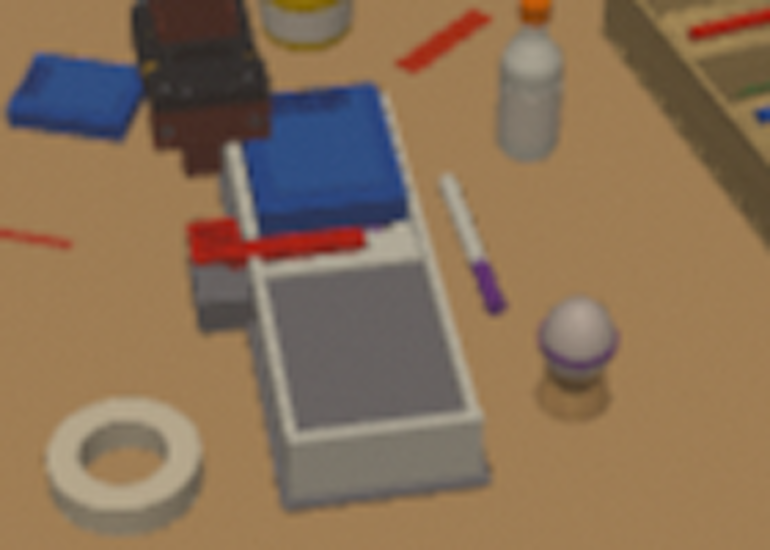

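View pics/top1.png

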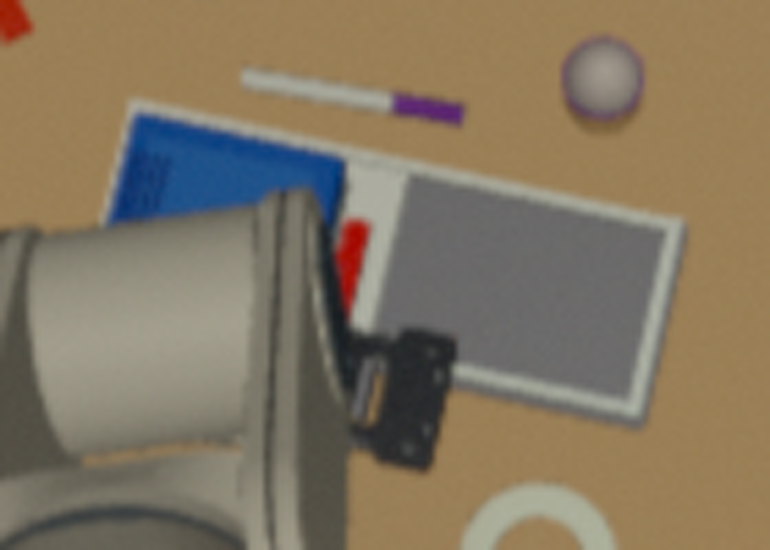

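```bash
python3 -m crank '[{"linear":[1.6,-0.1,0],"turn":0,"claw":1},{"linear":[1.6,-0.1,0],"turn":0,"claw":1},{"linear":[1.6,-0.1,0],"turn":0,"claw":1}]'; python3 go.py -.005 -.077 .046
python3 - <<'E'
from h import *
print((proj("side",[[.4561,.0914,.1109]])-[200,130])*5.5)
print((proj("side",[manip.sense()['eef_pos']])-[200,130])*5.5)
for n,(r,c) in(("side",(130,200)),):
    im=manip.capture(n)[:,:,::-1]; cv2.imwrite(f"pics/{n}2.png",cv2.resize(im[r:r+100,c:c+140],None,fx=5.5,fy=5.5,interpolation=cv2.INTER_CUBIC))
E
```

```text
clock: 2.62
eef_pos: [0.4558, 0.089, 0.0712]
tool_rot: [0.705, 0.064, 0.704, -0.064]
wrist_force: [-0.2, 0.0, 0.5]
gripper_width: 0.005
clock 2.625 tcp [0.4558 0.089  0.0712] target [0.4565 0.0885 0.046 ] units [ 1.009 -0.015  0.027] turn to y||-x -0.0 y||y 1.57 F [-0.19  0.04  0.49]
case xyz mm [np.float64(-5.4), np.float64(-77.7), np.float64(71.2)]
[[199.14300488 163.46350398]]
[[203.50886843 216.50167147]]
```

View pics/side2.png

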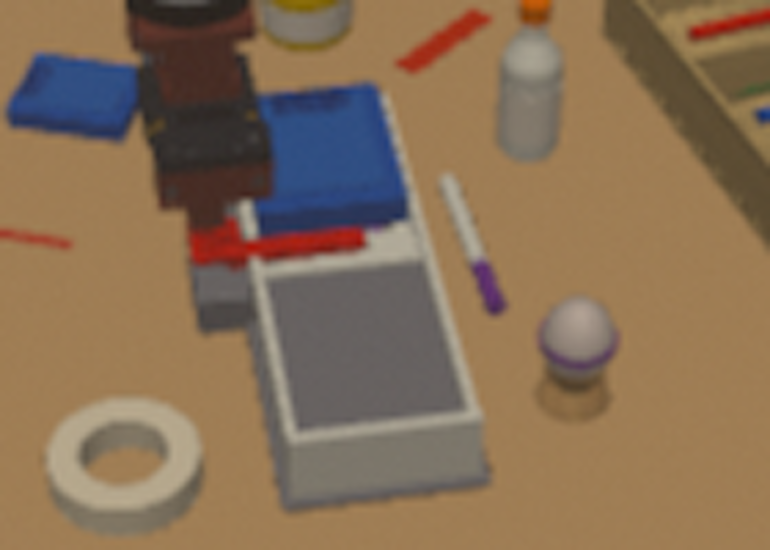

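```bash
python3 -m crank '[{"linear":[0.5,0,0.05],"turn":0,"claw":1},{"linear":[0.75,0,0.05],"turn":0,"claw":1},{"linear":[0.95,0,0.05],"turn":0,"claw":1},{"linear":[0.95,0,0.05],"turn":0,"claw":1}]'; python3 go.py -.005 -.077 .046
```

```text
clock: 3.18
eef_pos: [0.4577, 0.0887, 0.0476]
tool_rot: [0.705, 0.065, 0.703, -0.064]
wrist_force: [-3.1, 1.0, 23.8]
gripper_width: 0.011
clock 3.175 tcp [0.4577 0.0887 0.0476] target [0.4565 0.0885 0.046 ] units [ 0.063 -0.017 -0.049] turn to y||-x -0.001 y||y 1.57 F [-3.14  1.05 23.78]
case xyz mm [np.float64(-5.4), np.float64(-75.8), np.float64(47.6)]
```

```bash
python3 -m crank '[{"linear":[-2,0,0],"turn":0,"claw":1},{"linear":[-3.6,0,0],"turn":0,"claw":1},{"linear":[-3.6,0,0],"turn":0,"claw":1}]'; python3 go.py -.175 0.0 .14
python3 - <<'E'
from h import *
print(manip.sense()['joint_positions'].round(2))
im=manip.capture("side")[:,:,::-1]; cv2.imwrite("pics/side3.png",cv2.resize(im[130:230,200:340],None,fx=5.5,fy=5.5,interpolation=cv2.INTER_CUBIC))
E
```

```text
clock: 3.55
eef_pos: [0.4581, 0.0885, 0.1383]
tool_rot: [0.706, 0.065, 0.702, -0.064]
wrist_force: [-0.9, 0.1, -0.5]
gripper_width: 0.009
clock 3.55 tcp [0.4581 0.0885 0.1383] target [0.5629 0.2418 0.14  ] units [-0.043  6.793  3.008] turn to y||-x -0.001 y||y 1.57 F [-0.92  0.14 -0.51]
case xyz mm [np.float64(-5.2), np.float64(-75.4), np.float64(138.3)]
[ 0.17  0.32  2.04 -0.    0.78 -1.22]
```

View pics/side3.png

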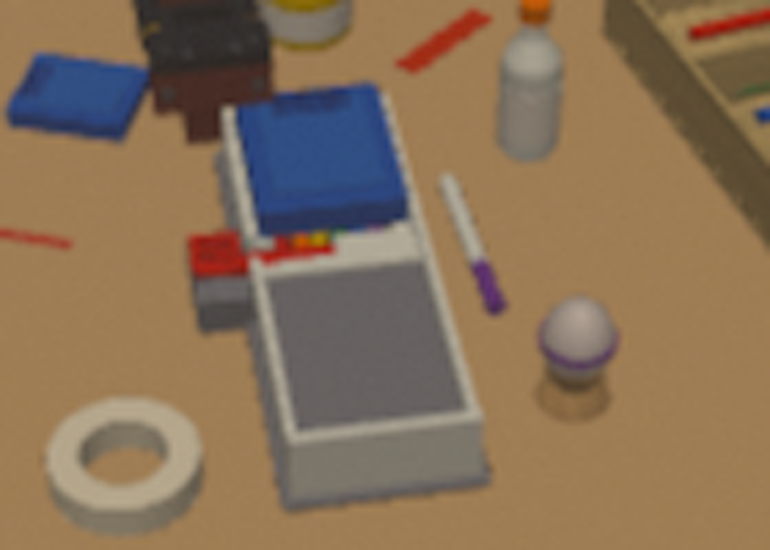

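```bash
python3 -m crank '[{"linear":[0,6.8,3.0],"turn":1.57,"claw":0.5},{"linear":[0,6.8,3.0],"turn":1.57,"claw":0.5},{"linear":[0,6.8,3.0],"turn":1.57,"claw":0.5},{"linear":[0,6.8,3.0],"turn":1.57,"claw":0.5},{"linear":[0,6.8,3.0],"turn":1.57,"claw":0.5},{"linear":[0,6.8,3.0],"turn":1.57,"claw":0.5},{"linear":[0,6.8,3.0],"turn":1.57,"claw":0.5},{"linear":[0,6.8,3.0],"turn":1.57,"claw":0.5}]'; python3 -m crank '[{"linear":[0,0,0],"turn":0.2,"claw":0.5},{"linear":[0,0,0],"turn":0.2,"claw":0.5}]'; python3 go.py -.172 0.0 .053
```

```text
clock: 4.6
eef_pos: [0.5598, 0.2412, 0.1335]
tool_rot: [-0.469, -0.527, -0.47, 0.53]
wrist_force: [-0.1, -0.6, 0.1]
gripper_width: 0.499
clock: 4.85
eef_pos: [0.56, 0.2413, 0.1339]
tool_rot: [-0.416, -0.57, -0.417, 0.572]
wrist_force: [0.3, 0.5, -1.5]
gripper_width: 0.498
clock 4.85 tcp [0.56   0.2413 0.1339] target [0.5624 0.2389 0.053 ] units [3.238 0.13  0.055] turn to y||-x -1.699 y||y -0.129 F [ 0.3   0.51 -1.5 ]
case xyz mm [np.float64(-173.9), np.float64(-2.8), np.float64(133.9)]
```

```bash
python3 -m crank '[{"linear":[1.5,0.12,0.05],"turn":-0.13,"claw":0.5},{"linear":[2.5,0.12,0.05],"turn":-0.13,"claw":0.5},{"linear":[3.2,0.12,0.05],"turn":-0.13,"claw":0.5},{"linear":[3.2,0.12,0.05],"turn":-0.13,"claw":0.5},{"linear":[3.2,0.12,0.05],"turn":-0.13,"claw":0.5}]'; python3 go.py -.150 0.0 .053
python3 - <<'E'
from h import *
im=manip.capture("side")[:,:,::-1]; cv2.imwrite("pics/side4.png",cv2.resize(im[110:230,180:320],None,fx=5,fy=5,interpolation=cv2.INTER_CUBIC))
E
```

```text
clock: 5.48
eef_pos: [0.564, 0.2399, 0.0567]
tool_rot: [0.453, 0.543, 0.453, -0.543]
wrist_force: [0.3, 0.5, 0.3]
gripper_width: 0.5
clock 5.475 tcp [0.564  0.2399 0.0567] target [0.5584 0.2172 0.053 ] units [ 0.146 -0.058  0.932] turn to y||-x -1.57 y||y 0.001 F [0.27 0.49 0.27]
case xyz mm [np.float64(-173.3), np.float64(1.4), np.float64(56.7)]
```

View pics/side4.png

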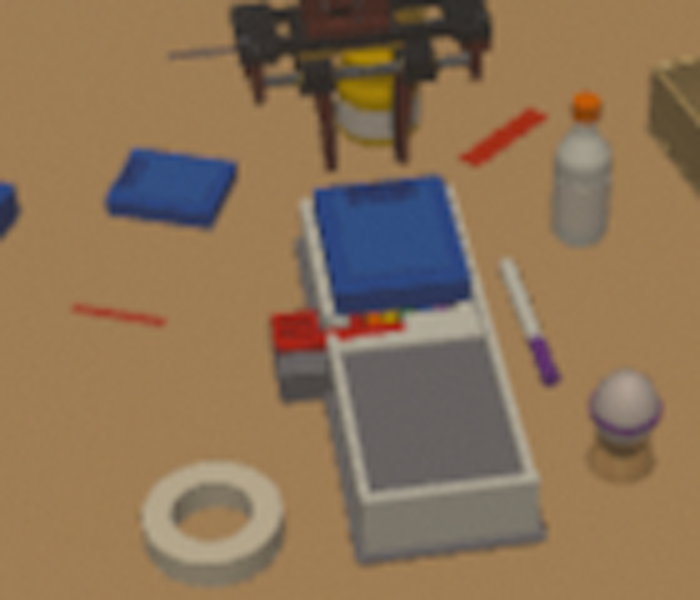

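```bash
python3 -m crank '[{"linear":[0.12,0.05,0.4],"turn":0,"claw":0.5},{"linear":[0.14,0.05,0.8],"turn":0,"claw":0.5},{"linear":[0.14,0.05,1.2],"turn":0,"claw":0.5},{"linear":[0.14,0.05,1.6],"turn":0,"claw":0.5},{"linear":[0.14,0.05,2.0],"turn":0,"claw":0.5},{"linear":[0.14,0.05,2.0],"turn":0,"claw":0.5}]'; python3 go.py .0 0.0 .053
python3 - <<'E'
from h import *
im=manip.capture("side")[:,:,::-1]; cv2.imwrite("pics/side5.png",cv2.resize(im[110:230,180:320],None,fx=5,fy=5,interpolation=cv2.INTER_CUBIC))
E
```

```text
clock: 6.28
eef_pos: [0.5555, 0.1893, 0.0526]
tool_rot: [-0.453, -0.543, -0.452, 0.544]
wrist_force: [-0.2, -0.2, -0.1]
gripper_width: 0.501
clock 6.275 tcp [0.5555 0.1893 0.0526] target [0.5313 0.0697 0.053 ] units [-0.012 -0.087  4.881] turn to y||-x -1.571 y||y -0.0 F [-0.16 -0.19 -0.06]
case xyz mm [np.float64(-122.0), np.float64(2.2), np.float64(52.6)]
```

View pics/side5.png

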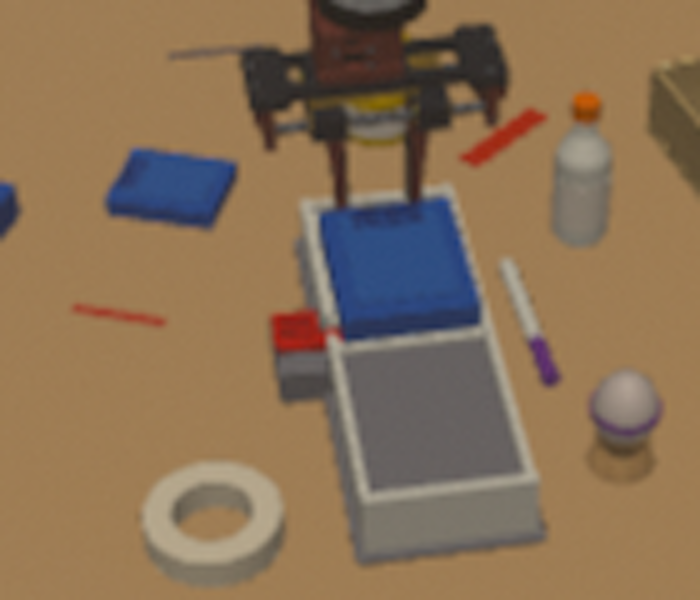

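```bash
python3 -m crank '[{"linear":[0,-0.05,0.6],"turn":0,"claw":0.5},{"linear":[0,-0.05,1.2],"turn":0,"claw":0.5},{"linear":[0,-0.05,1.8],"turn":0,"claw":0.5},{"linear":[0,-0.05,2.4],"turn":0,"claw":0.5},{"linear":[0,-0.05,3.0],"turn":0,"claw":0.5},{"linear":[0,-0.05,3.6],"turn":0,"claw":0.5},{"linear":[0,-0.05,4.2],"turn":0,"claw":0.5},{"linear":[0,-0.05,4.6],"turn":0,"claw":0.5}]'; python3 go.py .02 0.0 .053
python3 - <<'E'
from h import *
im=manip.capture("side")[:,:,::-1]; cv2.imwrite("pics/side6.png",cv2.resize(im[110:230,180:320],None,fx=5,fy=5,interpolation=cv2.INTER_CUBIC))
E
```

```text
clock: 7.32
eef_pos: [0.5334, 0.0763, 0.0525]
tool_rot: [-0.452, -0.543, -0.453, 0.543]
wrist_force: [0.0, 1.5, -1.0]
gripper_width: 0.503
clock 7.325 tcp [0.5334 0.0763 0.0525] target [0.5277 0.05   0.053 ] units [-0.019 -0.033  1.074] turn to y||-x -1.571 y||y -0.0 F [ 0.02  1.54 -0.98]
case xyz mm [np.float64(-6.8), np.float64(0.8), np.float64(52.5)]
```

View pics/side6.png

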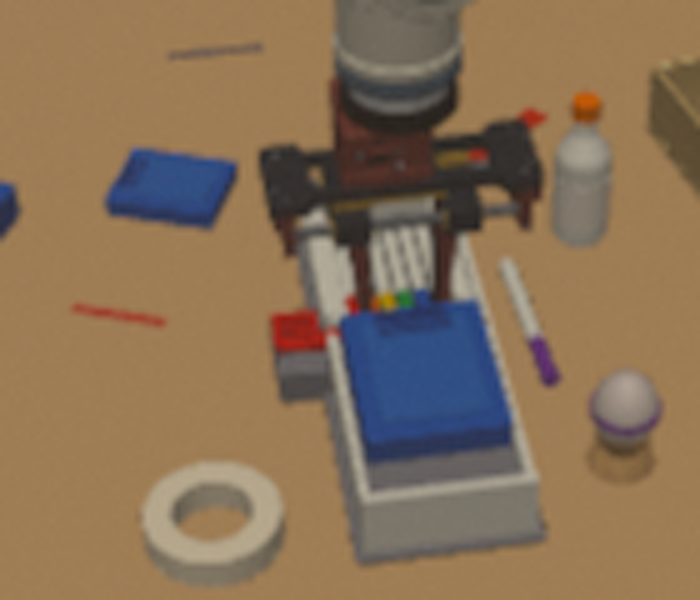

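```bash
python3 -m crank '[{"linear":[0,0,0.3],"turn":0,"claw":0.5},{"linear":[0,0,0.6],"turn":0,"claw":0.5},{"linear":[0,0,0.8],"turn":0,"claw":0.5},{"linear":[0,0,0.95],"turn":0,"claw":0.5},{"linear":[0,0,0.95],"turn":0,"claw":0.5},{"linear":[0,0,0.95],"turn":0,"claw":0.5}]'; python3 go.py .02 0.0 .053
python3 - <<'E'
from h import *
im=manip.capture("side")[:,:,::-1]; cv2.imwrite("pics/side7.png",cv2.resize(im[110:230,180:320],None,fx=5,fy=5,interpolation=cv2.INTER_CUBIC))
E
```

```text
clock: 8.12
eef_pos: [0.5296, 0.0541, 0.0527]
tool_rot: [0.453, 0.543, 0.453, -0.543]
wrist_force: [-0.3, 0.3, 0.3]
gripper_width: 0.498
clock 8.125 tcp [0.5296 0.0541 0.0527] target [0.5277 0.05   0.053 ] units [-0.012 -0.047  0.172] turn to y||-x -1.57 y||y 0.001 F [-0.26  0.33  0.32]
case xyz mm [np.float64(15.7), np.float64(1.2), np.float64(52.7)]
```

View pics/side7.png

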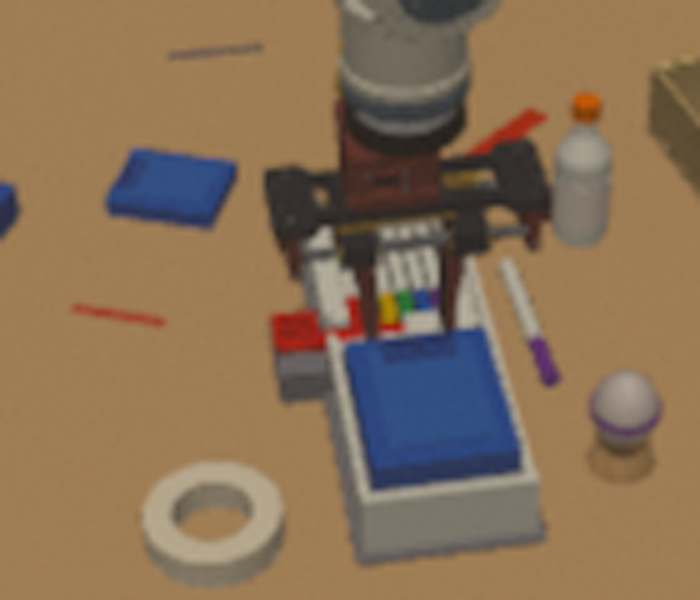

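```bash
python3 -m crank '[{"linear":[0,0,-0.8],"turn":0,"claw":0.5},{"linear":[-1.5,0,-1.5],"turn":0,"claw":0.5},{"linear":[-3.5,0,-3],"turn":0,"claw":0.5},{"linear":[-5,0,-5],"turn":0,"claw":0.5},{"linear":[-5,0,-7],"turn":0,"claw":0.5},{"linear":[-5,0,-9],"turn":0,"claw":0.5},{"linear":[-5,0,-11],"turn":0,"claw":0.5},{"linear":[-5,0,-12],"turn":0,"claw":0.5}]'; python3 go.py .02 0.0 .053
python3 - <<'E'
from h import *
im=manip.capture("side")[:,:,::-1]; cv2.imwrite("pics/side8.png",cv2.resize(im[110:230,180:320],None,fx=5,fy=5,interpolation=cv2.INTER_CUBIC))
im=manip.capture("top")[:,:,::-1];cv2.imwrite("pics/top8f.png",im); cv2.imwrite("pics/top8.png",cv2.resize(im[140:230,135:275],None,fx=5.5,fy=5.5,interpolation=cv2.INTER_CUBIC))
E
```

```text
clock: 9.18
eef_pos: [0.5831, 0.3533, 0.1777]
tool_rot: [0.453, 0.543, 0.453, -0.542]
wrist_force: [0.4, -1.3, -0.4]
gripper_width: 0.5
clock 9.175 tcp [0.5831 0.3533 0.1777] target [0.5277 0.05   0.053 ] units [ 4.976 -0.028 12.338] turn to y||-x -1.568 y||y 0.003 F [ 0.42 -1.35 -0.36]
case xyz mm [np.float64(-288.3), np.float64(-0.3), np.float64(177.7)]
```

View pics/side8.png

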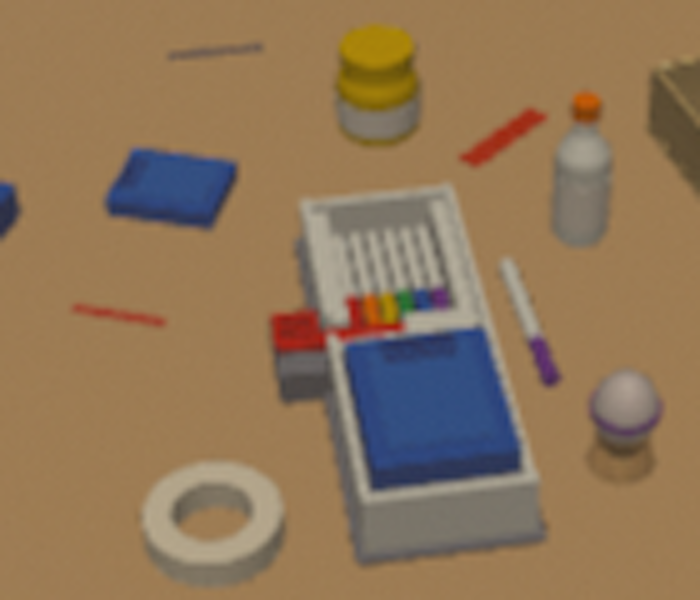

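View pics/top8.png

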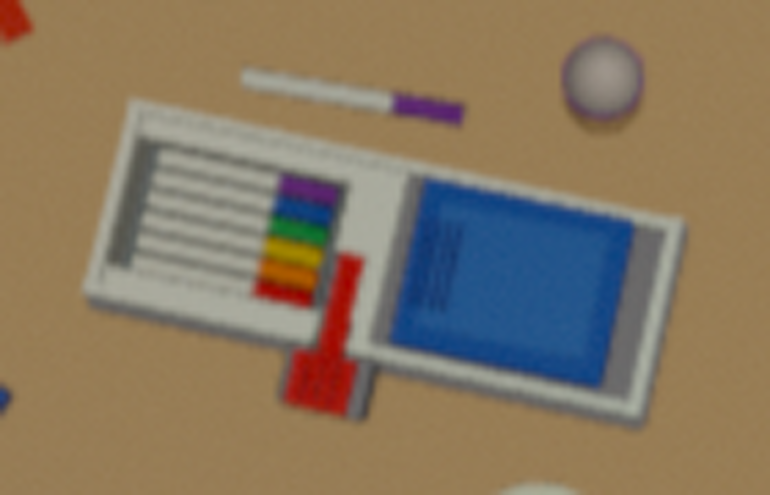

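View pics/top8f.png

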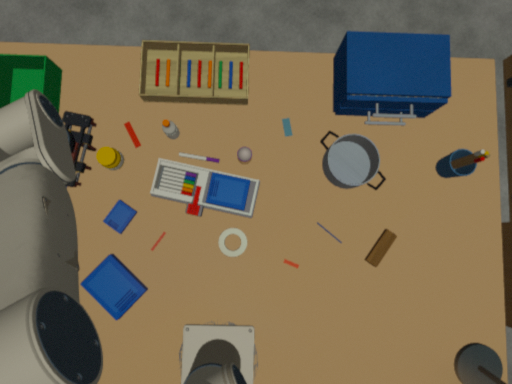

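```bash
python3 -m crank '[{"linear":[0,0,0],"turn":0,"claw":0.5},{"linear":[0,0,0],"turn":0,"claw":0.5}]'
python3 - <<'E'
from rig import manip
print(manip.sign_off())
E
```

```text
clock: 9.52
eef_pos: [0.5833, 0.3483, 0.1776]
tool_rot: [-0.453, -0.543, -0.453, 0.544]
wrist_force: [-0.6, -0.6, 0.0]
gripper_width: 0.502
the job is handed in; nothing more can be done
None
```

The marker case is open: the red tab is pressed in, the blue cover lies on the parking ledge, and the pens are uncovered. The job was handed in at 9.5 s.

- **Tab:** I pressed the pad straight down with the shut fingertips until it stopped, at a tip height of 47.6 mm and about 24 N. Pictures afterwards show the catch bar sunk.
- **Cover:** With the fingers half open, I pushed it from its rear end along the guides, then backed off and away.
- **Last pictures (top and side):** Grey ledge shows at both ends of the cover, about 9 mm behind and 16 mm in front. That puts its origin near x = +87 mm, past the +75 mm drop point. It looks flat and straight, the bystanders have not visibly moved, and nothing touches the robot.
- **Disagreements:**
  - The case pose fitted from the side camera alone was off by about 15 mm along the case and 2° from the top camera's. I relied mainly on the top one, and both contacts agreed with it.
  - The detector put the glue bottle in the wrong place, so I read its position from the picture instead.
- **Not measured:** I judged the 4 mm drop from the pictures and the gap at the rear, not from a direct height reading.

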